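Show which laptop fan is dead and which spare replaces it

ROBOT

A 6-joint arm with a two-finger parallel gripper is mounted at the origin on the work surface. World frame = base frame: x ahead of the robot, y to its left, z up, the work surface at z = 0. Lengths are in mm, angles in rad, forces in N, time in s.
With the tool pointing down it reaches from about 350 to 975 mm from the base axis. Payload 7.1 kg.
Tool frame: the origin (TCP) lies between the finger pads, 19 mm behind the fingertips; this is the grasp point; z points along the fingers, y is the line along which they close (so a half turn about z gives the same grasp; the last joint's range is limited). The gripper opens to 88 mm and grips with 3 to 60 N. Pads are 20 mm wide; open, the fingers measure 115 mm over their backs; the gripper's body (75 mm by 178 mm) begins 61 mm behind the grasp point.
Start: joints at [-1.337, 0.423, 1.63, -0, 1.089, -0.019], TCP at [156.341, -605.113, 241.375] pointing down, gripper open.
Joint ranges: [-3, 3], [-0.9, 2.11], [0.09, 2.58], [-1.31, 4.45], [0.11, 2.69], [-2.54, 2.54]. Speed limits (rad/s): [2.39, 2.39, 3.01, 3.14, 3.14, 3.14].

INTERFACE

Orientations are given as a rotation vector (axis times angle).
In Python, from plant import arm gives the robot as it stands. The module is installed in compiled form; this text tells all that it offers.
- The arm moves only by the tool apply_moves, never from a script. Its argument "plan" is a list of rows, each a list of 5 numbers: the shift along the world's x, y, z in cm, then the turn about the world's z in degrees, then the closure, from 0 (fully open) to 1 (shut). In form: [[dx, dy, dz, roll, gripper], ...]. A call has 1 to 8 rows; each row shifts and turns the commanded pose from where the row before left it; what a row does not reach is not made up. A row lasts 1/10 s, in which the tool goes at most 50 mm and 8.59 degrees, less where a joint would pass 70% of its speed; a pose out of reach is approached as far as the arm can. A call is refused whole if a number of a shift passes 5 or a number of a turn 8.59, either way. A call with a gripper value outside its range is refused whole. The fingers move at their own pace and stop on an object; the grip force is fixed at half the most. Time passes only in rows, so rows that do not move let the fingers close. It gives the time, the measured TCP pose, the force and the opening at its end, in the units of the state.
- arm.get_state(): the state, without advancing time (a new reading comes with each control period).
- arm.read_camera(name): name is "scene" or "top"; returns the picture (480x640x3 uint8, red, green, blue); there is no depth.
- arm.get_calibration(name): a dict with "intrinsics" (3x3 intrinsics, pixels), "D" ([k1, k2, p1, p2, k3] as OpenCV has them; the pictures are not rectified), "world_from_camera" (4x4, takes a point from camera to world coordinates). Camera axes: x right, y up, looking along -z (the intrinsics and any distortion apply to the point x, -y, -z); pixel columns grow to the right and rows downward; lengths in mm; the calibration is good to about 2 mm. A picture is of the moment at which its call begins. get_calibration takes no time and is no camera call.
- arm.job_done(): hands the job in, once; it reports no verdict.
The state is a dict: "clock": time; "joint_pos": joint angles; "qd": joint speeds; "joint_efforts": joint torques, N m; "tool_pos": TCP position; "ee_rot": TCP orientation; "ft_force": force on the tool from outside, world axes, zero at the start; "ft_torque": the same for the moment, N m; "opening": finger opening in mm.
Only numpy, scipy, OpenCV 4.12 (cv2) and the standard library are available. Lean on these libraries where they do the work, as an engineer would, in place of code of your own. Each camera call takes 0.05 s, during which the arm holds its last target. There are 200 camera calls.

TASK

Show the apprentice which part to change: point straight down at the middle of the smaller of the two fans in the open laptop, with the fingertips one to three centimetres above it, and stay there for two seconds; then do the same over the spare on the mat that is the same size, and finish while still pointing at it. Touch nothing at all, and go across well above everything (10 cm or more) so that you never seem to point at any other fan.

Things in the scene. Friction and masses are not known exactly. Their poses are not given: they have to be found in the camera images.
- laptop: open laptop base, cover off, fixed, 200 mm (its x) by 280 mm (its y), rim 18 mm high; battery in its near half, two fans in its far half (40 mm beyond its centre, 85 mm to either side, either way round), copper heat pipes between them. Origin: centre of its underside. It stands to the robot's left or right, the mat on the other side
- fan_small: flat square blower fan, black housing 42 x 42 mm, 12 mm high, with a round inlet and an impeller on top; origin: centre of its underside (its top centre is the point fan_small_top). The smaller of the two fans fixed in the laptop: this is the dead one. Its top stands 26 mm above the bench
- fan_small_top (a point): centre of the top face of the laptop's smaller fan, on its hub, 26 mm above the bench; z up
- fan_large: flat square blower fan, black housing 66 x 66 mm, 12 mm high, with a round inlet and an impeller on top; origin: centre of its underside (its top centre is the point fan_large_top). The larger of the two fans fixed in the laptop, a good one; top 26 mm above the bench
- fan_large_top (a point): centre of the top face of the laptop's larger fan, 26 mm above the bench; z up
- mat: rubber mat 260 mm (its own x) by 190 mm (its own y), 3 mm thick, fixed; three loose spare fans of different sizes lie on it in a row along its x, 85 mm apart, in any order. Origin: centre of its underside
- spare_small: flat square blower fan, black housing 42 x 42 mm, 12 mm high, with a round inlet and an impeller on top; origin: centre of its underside (its top centre is the point spare_small_top). Loose spare on the mat, the smallest of the three, 25 g: the match for the dead fan
- spare_small_top (a point): centre of the top face of the smallest spare, on its hub, 15 mm above the bench; z up
- spare_medium: flat square blower fan, black housing 54 x 54 mm, 12 mm high, with a round inlet and an impeller on top; origin: centre of its underside (its top centre is the point spare_medium_top). Loose spare on the mat, the middle size, fits nothing here
- spare_medium_top (a point): centre of the top face of the middle spare, 15 mm above the bench; z up
- spare_large: flat square blower fan, black housing 66 x 66 mm, 12 mm high, with a round inlet and an impeller on top; origin: centre of its underside (its top centre is the point spare_large_top). Loose spare on the mat, the largest
- spare_large_top (a point): centre of the top face of the largest spare, 15 mm above the bench; z up
- screwdriver: loose screwdriver 170 mm long lying on the mat beside the row of spares, to be left alone; lies along its own x, handle to -x, no thicker than 30 mm; origin under its middle
- jar: loose screw jar with a white cap, 48 mm across, 55 mm high, standing on the bench beyond the work, to be left alone; origin: centre of its underside
- tape: loose roll of black tape lying flat on the bench beyond the work, 64 mm across, 20 mm high, to be left alone; origin: centre of its underside

How it is judged:
By the outcome, as a careful person would: the job done as asked, in the order asked, and still so for the second after the job is handed in, with the robot touching nothing.
It also fails if it takes over 38 s, if anything falls off the work surface, if the arm or the gripper's body presses on something with over 40 N, if the wrist force passes 120 N, or if a joint passes its speed limit or range.

## Working session

There is one attempt and no reset: what is moved stays moved. The work goes in short steps, Python scripts to look and compute and a tool call to move; the robot and the scene stay as the last step left them, time stands still between calls to the robot, and variables do not carry over. Pictures are saved under pics/ and viewed, on a budget of 10 in all, crops included, one or two more only if the job needs it, and the job is handed in when it is done.

Besides the shell and the picture viewer there is one more tool, called after "Emit:" as name(argument=value, ...) on one line, values as JSON. apply_moves: Moves the arm, as the interface text tells. Its arguments: {"type":"object","properties":{"plan":{"type":"array","items":{"type":"array","items":{"type":"number"}}}},"required":["plan"]}

```bash
mkdir -p pics
cat > h.py <<'E'
import numpy as np, cv2
from plant import arm
def ray(name,uv,z):
    c=arm.get_calibration(name); K=np.array(c["intrinsics"],float); D=np.array(c["D"],float); T=np.array(c["world_from_camera"])
    p=cv2.undistortPoints(np.array(uv,float).reshape(-1,1,2),K,D).reshape(-1,2)
    d=np.c_[p[:,0],-p[:,1],-np.ones(len(p))]@T[:3,:3].T; o=T[:3,3]
    return o+d*((z-o[2])/d[:,2])[:,None]
def proj(name,P):
    c=arm.get_calibration(name); K=np.array(c["intrinsics"],float); D=np.array(c["D"],float); T=np.linalg.inv(np.array(c["world_from_camera"]))
    q=np.atleast_2d(P)@T[:3,:3].T+T[:3,3]; q=q*[1,-1,-1]
    return cv2.projectPoints(q,np.zeros(3),np.zeros(3),K,D)[0].reshape(-1,2)
E
python3 - <<'E'
from h import *
for n in("top","scene"):
    im=arm.read_camera(n); cv2.imwrite(f"pics/{n}0.png",im[:,:,::-1]); print(n,np.round(np.array(arm.get_calibration(n)["world_from_camera"])[:3],2).tolist())
s=arm.get_state(); print(s["clock"],s["tool_pos"],s["ee_rot"],s["opening"])
E
```

```text
top [[-0.01, 0.98, -0.18, 450.6], [-1.0, -0.0, 0.01, -7.45], [0.01, 0.18, 0.98, 1017.6]]
scene [[0.06, -0.71, 0.7, 1157.86], [1.0, 0.03, -0.05, -32.03], [0.01, 0.7, 0.71, 622.39]]
0.1 [ 156.22692249 -604.66768295  240.69058113] [-3.11517853e+00 -3.95902797e-01  2.67285318e-04] 87.87823788853694
```

View pics/top0.png

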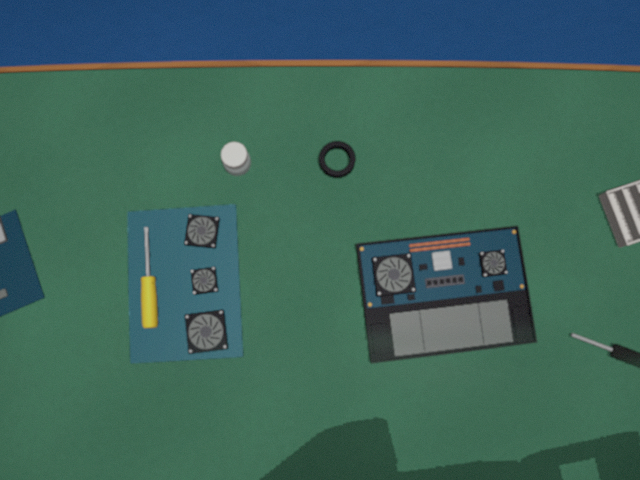

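View pics/scene0.png

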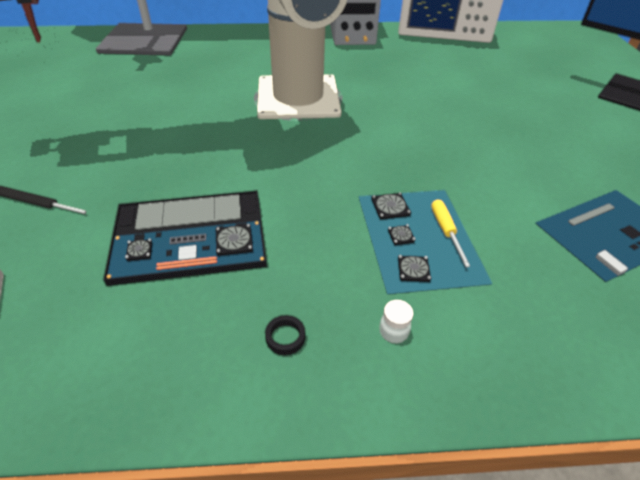

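The top view shows the laptop on the right: its large fan is at about (394,274) and its small one at about (493,263). The mat on the left holds medium (202,231), small (204,280) and large (206,332). The scene view agrees, with the laptop's small fan at (139,248) and the small spare at (401,234).

Run:
```python
from h import *
seeds={"top":{"FS":(493,263,26),"FL":(394,274,26),"SM":(202,231,15),"SS":(204,280,15),"SL":(206,332,15)},
"scene":{"FS":(139,248,26),"FL":(234,238,26),"SM":(414,267,15),"SS":(401,234,15),"SL":(391,205,15)}}
for n in seeds:
    im=cv2.imread(f"pics/{n}0.png"); hsv=cv2.cvtColor(im,cv2.COLOR_BGR2HSV)
    for k,(u,v,z) in seeds[n].items():
        r=34 if 'L' in k else 26
        # impeller: grey, unsaturated, brighter than black housing; housing: low saturation*value
        chroma=im.max(2).astype(int)-im.min(2)
        m=((chroma<28)).astype(np.uint8); w=np.zeros_like(m); cv2.circle(w,(u,v),r-4,1,-1); 
        house=m&w
        nn,lab,st,ce=cv2.connectedComponentsWithStats(house); l=1+np.argmax(st[1:,4])
        rect=cv2.minAreaRect(np.argwhere(lab==l)[:,::-1].astype(np.float32))
        g=((chroma<28)&(im.max(2)>85)).astype(np.uint8)&w
        nn,lab2,st2,ce2=cv2.connectedComponentsWithStats(cv2.morphologyEx(g,cv2.MORPH_CLOSE,np.ones((5,5)))); l2=1+np.argmax(st2[1:,4])
        cnt=np.argwhere(lab2==l2)[:,::-1].astype(np.float32)
        (cc,rr)=cv2.minEnclosingCircle(cnt)
        print(n,k,"house",np.round(rect[0],1),np.round(rect[1],1),ray(n,rect[0],z)[0][:2].round(1),"imp",ce2[l2].round(1),round(rr,1),ray(n,ce2[l2],z)[0][:2].round(1))
```

```text
top FS house [492.8 262.6] [25.5 26.6] [ 582.9 -307.1] imp [493.5 262.4] 17.1 [ 583.2 -308.3]
top FL house [395.  276.6] [52.  42.8] [ 560.7 -141.2] imp [393.7 274.1] 19.2 [ 564.9 -139.3]
top SM house [201.2 230.7] [32. 31.] [641.4 183.6] imp [201.3 229.8] 20.3 [643.1 183.6]
top SS house [203.5 280.1] [25.3 26. ] [557.5 177.5] imp [203.5 279.9] 17.2 [557.7 177.6]
top SL house [205.6 331.4] [39.3 40.1] [472.4 172.1] imp [205.5 331.2] 18.9 [472.6 172.3]
scene FS house [138.4 242.8] [33.4 29.2] [ 572.9 -308.6] imp [137.7 247.8] 15.5 [ 585.5 -307.1]
scene FL house [235.2 231.4] [47.6 53.2] [ 551.8 -135.7] imp [232.7 237.9] 25.2 [ 568.6 -139.2]
scene SM house [414.  268.2] [32.9 25.3] [648.2 182.7] imp [414.1 266.2] 19.7 [643.7 183.9]
scene SS house [401.2 234.7] [18.4 24.8] [564.6 176.3] imp [401.4 233. ] 14.3 [559.9 177.5]
scene SL house [391.  205.5] [24.1 36.9] [481.1 171.8] imp [390.7 203.4] 20.6 [474.7 172.3]
```

Run:
```python
import cv2,numpy as np
a=cv2.imread("pics/top0.png")
f=lambda u,v:cv2.resize(a[v-35:v+35,u-35:u+35],None,fx=5.7,fy=5.7,interpolation=cv2.INTER_CUBIC)
cv2.imwrite("pics/crop.png",np.hstack([f(493,263),f(204,280)]))
```

```text
(no output)
```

View pics/crop.png

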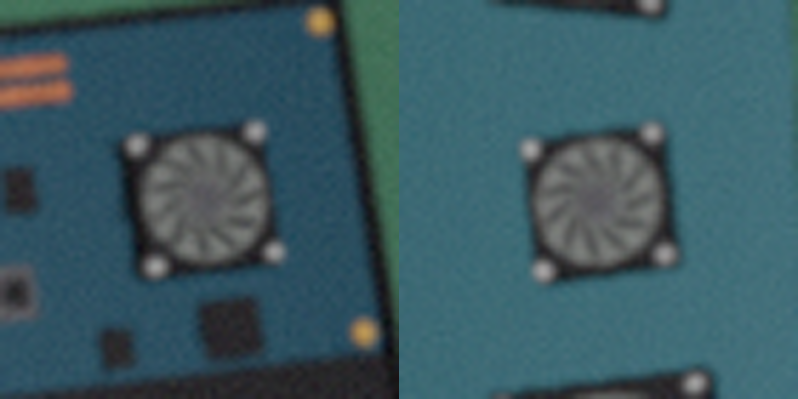

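Both views agree to about 2 mm. The fan spacings also check: 170 mm between the laptop fans and 85 mm between spares. The targets are the dead fan at (583.5, -308, 26) and the small spare at (558.5, 177.6, 15). I'll close the fingers to make a pointer and travel at the present height, with the tips about 220 mm up.

Emit:
apply_moves(plan=[[2,1.5,0,0,1],[3.5,2.4,0,0,1],[3.5,2.4,0,0,1],[3.5,2.4,0,0,1],[3.5,2.4,0,0,1],[3.5,2.4,0,0,1],[3.5,2.4,0,0,1],[3.5,2.4,0,0,1]])

```text
clock: 0.9
tool_pos: [422.4, -420.8, 241.1]
ee_rot: [-3.116, -0.396, 0.001]
ft_force: [-0.1, 0.0, 0.4]
opening: 27.5
```

Emit:
apply_moves(plan=[[3.5,2.4,0,0,1],[3.5,2.4,0,0,1],[3.5,2.4,0,0,1],[3.5,2.4,0,0,1],[1.5,1.2,0,0,1],[0,0,0,0,1],[0,0,0,0,1],[0,0,0,0,1]])

```text
clock: 1.7
tool_pos: [575.0, -315.0, 241.2]
ee_rot: [-3.117, -0.394, 0.001]
ft_force: [-0.3, -0.7, -0.7]
opening: 0.5
```

Emit:
apply_moves(plan=[[0.85,0.7,0,0,1],[0,0,-1.5,0,1],[0,0,-3,0,1],[0,0,-3,0,1],[0,0,-3,0,1],[0,0,-2,0,1],[0,0,0,0,1],[0,0,0,0,1]])

```text
clock: 2.5
tool_pos: [584.5, -307.2, 115.9]
ee_rot: [-3.116, -0.395, 0.001]
ft_force: [-0.4, -0.9, 0.6]
opening: 0.4
```

Run:
```python
from h import *
s=arm.get_state(); p=s["tool_pos"]; print(p)
out=[]
for n in("top","scene"):
    im=arm.read_camera(n)[:,:,::-1].copy()
    u,v=proj(n,[[583.5,-308,26]])[0].astype(int); u=max(u,100)
    out.append(cv2.resize(im[v-75:v+75,u-75:u+75] ,(400,400),interpolation=cv2.INTER_CUBIC))
cv2.imwrite("pics/near1.png",np.hstack(out))
```

```text
[ 584.48415953 -307.17894966  115.86819583]
```

View pics/near1.png

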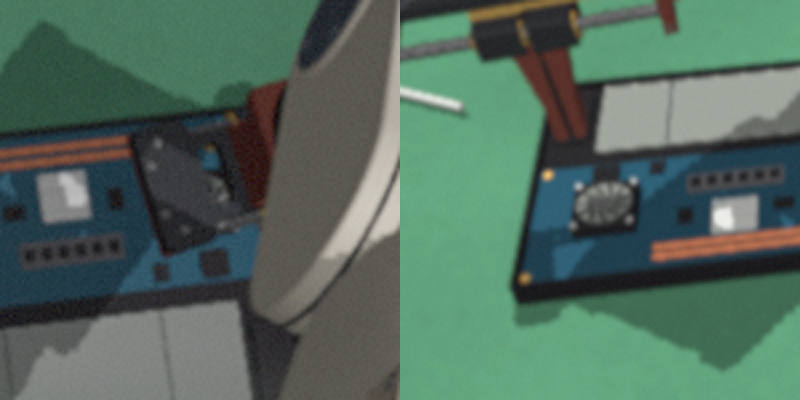

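The close view shows the closed fingertips above the small fan. In the scene half they are at about (570,138), with the fan hub at (605,203) and about 70 mm of height still to go. The alignment is as computed, so I'll go down to 20 mm and stay.

Emit:
apply_moves(plan=[[-0.1,-0.1,-1.5,0,1],[0,0,-1.5,0,1],[0,0,-1.4,0,1],[0,0,-0.7,0,1],[0,0,0,0,1],[0,0,0,0,1],[0,0,0,0,1],[0,0,0,0,1]])

```text
clock: 3.4
tool_pos: [584.3, -308.3, 66.0]
ee_rot: [3.116, 0.396, 0.001]
ft_force: [0.4, 0.5, 0.4]
opening: 0.7
```

Run:
```python
from h import *
p=arm.get_state()["tool_pos"]; print(p)
im=arm.read_camera("scene")[:,:,::-1].copy()
tip=proj("scene",[[p[0],p[1],p[2]-19]])[0]; hub=proj("scene",[[583.5,-308,26]])[0]; print(tip,hub)
cv2.imwrite("pics/near2.png",cv2.resize(im[165:305,60:260],(800,560),interpolation=cv2.INTER_CUBIC))
```

```text
[ 584.27205546 -308.30856569   66.01120265]
[134.02659456 239.1855585 ] [137.46607288 247.03255354]
```

View pics/near2.png

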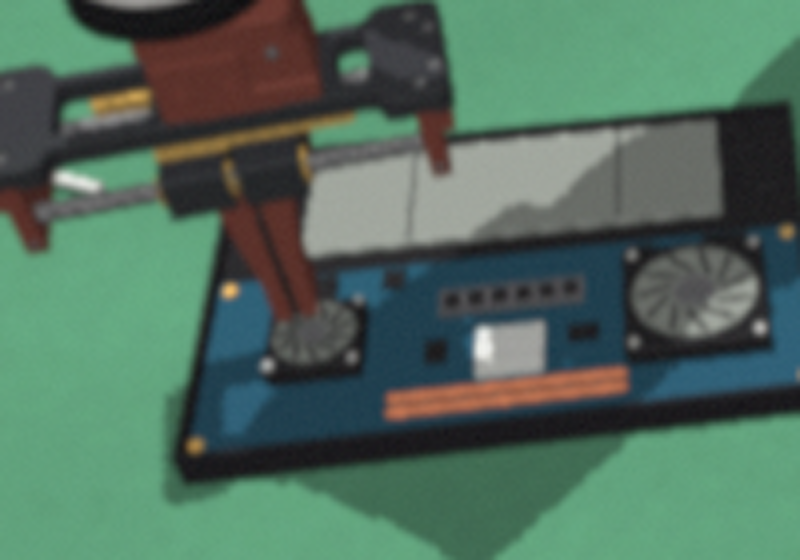

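The fingertips are about 20 mm above the hub of the small fan: picture (295,318), camera pixel about (134,244). That matches the projection, allowing for the pad's near edge. Next I'll hold for over 2 s.

Emit:
apply_moves(plan=[[0,0,0,0,1],[0,0,0,0,1],[0,0,0,0,1],[0,0,0,0,1],[0,0,0,0,1],[0,0,0,0,1],[0,0,0,0,1],[0,0,0,0,1]])

```text
clock: 4.25
tool_pos: [583.8, -308.1, 65.3]
ee_rot: [-3.116, -0.396, 0.0]
ft_force: [-0.2, -0.1, 0.3]
opening: 0.4
```

Emit:
apply_moves(plan=[[0,0,0,0,1],[0,0,0,0,1],[0,0,0,0,1],[0,0,0,0,1],[0,0,0,0,1],[0,0,0,0,1],[0,0,0,0,1],[0,0,0,0,1]])

```text
clock: 5.05
tool_pos: [583.8, -308.1, 65.4]
ee_rot: [-3.117, -0.396, 0.0]
ft_force: [0.2, -0.3, -0.5]
opening: 0.4
```

Emit:
apply_moves(plan=[[0,0,0,0,1],[0,0,0,0,1],[0,0,0,0,1],[0,0,0,0,1],[0,0,0,0,1],[0,0,0,0,1],[0,0,0,0,1],[0,0,0,0,1]])

```text
clock: 5.85
tool_pos: [583.8, -308.1, 65.4]
ee_rot: [-3.117, -0.396, 0.0]
ft_force: [0.0, -0.2, -0.2]
opening: 0.3
```

Emit:
apply_moves(plan=[[0,0,1.5,0,1],[0,0,3,0,1],[0,0,3,0,1],[0,0,3,0,1],[0,0,3,0,1],[0,0,3,0,1],[0,0,1.5,0,1],[0,0,0,0,1]])

```text
clock: 6.65
tool_pos: [585.0, -308.7, 248.6]
ee_rot: [3.114, 0.396, 0.007]
ft_force: [-0.2, -0.4, 0.5]
opening: 0.7
```

Emit:
apply_moves(plan=[[-2.6,2,0,0,1],[-2.6,2,0,0,1],[-2.6,2,0,0,1],[-2.6,2,0,0,1],[0,3.5,0,0,1],[0,3.5,0,0,1],[0,3.5,0,0,1],[0,3.5,0,0,1]])

```text
clock: 7.45
tool_pos: [478.6, -86.7, 244.0]
ee_rot: [-3.116, -0.395, 0.004]
ft_force: [0.8, 0.0, 0.2]
opening: 0.0
```

Emit:
apply_moves(plan=[[0,3.5,0,0,1],[0,3.5,0,0,1],[0,3,0,0,1],[2,1.5,0,0,1],[2,1.5,0,0,1],[2,1.5,0,0,1],[1.8,1.5,0,0,1],[0,0,0,0,1]])

```text
clock: 8.25
tool_pos: [558.8, 73.2, 243.8]
ee_rot: [-3.116, -0.398, 0.002]
ft_force: [-0.0, -0.8, -0.3]
opening: 0.4
```

Emit:
apply_moves(plan=[[0,2,0,0,1],[0,3,0,0,1],[0,3,0,0,1],[0,2.4,0,0,1],[0,0,0,0,1],[0,0,0,0,1],[0,0,0,0,1],[0,0,0,0,1]])

```text
clock: 9.05
tool_pos: [557.6, 174.7, 245.1]
ee_rot: [3.116, 0.394, -0.001]
ft_force: [0.3, 0.1, 0.6]
opening: 0.6
```

Emit:
apply_moves(plan=[[0,0,-1.5,0,1],[0,0,-3,0,1],[0,0,-3,0,1],[0,0,-3,0,1],[0,0,-2,0,1],[0,0,-1,0,1],[0,0,0,0,1],[0,0,0,0,1]])

```text
clock: 9.85
tool_pos: [558.2, 175.8, 110.7]
ee_rot: [-3.117, -0.396, -0.001]
ft_force: [0.0, -0.4, 0.1]
opening: 0.6
```

Run:
```python
from h import *
p=arm.get_state()["tool_pos"]; print(p)
im=arm.read_camera("scene")[:,:,::-1].copy()
tip=proj("scene",[[p[0],p[1],p[2]-19]])[0]; print(tip)
cv2.imwrite("pics/near3.png",cv2.resize(im[150:290,300:500],(800,560),interpolation=cv2.INTER_CUBIC))
```

```text
[558.2048072  175.77112495 110.67865222]
[406.62411556 201.92445232]
```

View pics/near3.png

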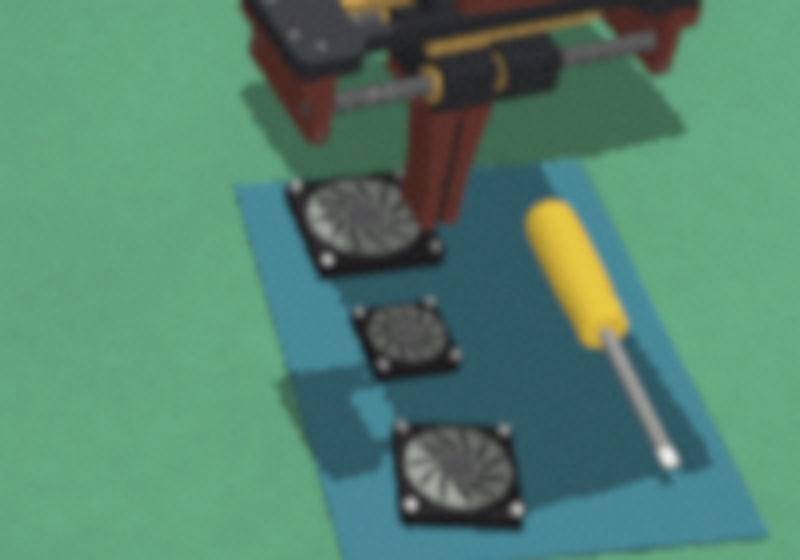

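The small spare, picture (408,334), lies between the other two and hasn't been disturbed. The fingertips, picture (437,225), are about 77 mm above it. I'll go down 57 mm with a 2 mm shift in y.

Emit:
apply_moves(plan=[[0,0.2,-1.5,0,1],[0,0,-1.5,0,1],[0,0,-1.5,0,1],[0,0,-0.8,0,1],[0,0,-0.4,0,1],[0,0,0,0,1],[0,0,0,0,1],[0,0,0,0,1]])

```text
clock: 10.7
tool_pos: [558.3, 178.0, 53.9]
ee_rot: [-3.116, -0.396, -0.002]
ft_force: [0.3, 0.4, -0.2]
opening: 0.8
```

Emit:
apply_moves(plan=[[0,0,0,0,1],[0,0,0,0,1],[0,0,0,0,1],[0,0,0,0,1],[0,0,0,0,1],[0,0,0,0,1],[0,0,0,0,1],[0,0,0,0,1]])

```text
clock: 11.5
tool_pos: [557.8, 177.9, 53.4]
ee_rot: [-3.117, -0.396, 0.0]
ft_force: [-0.2, -0.2, -0.5]
opening: 0.5
```

Emit:
apply_moves(plan=[[0,0,0,0,1],[0,0,0,0,1],[0,0,0,0,1],[0,0,0,0,1],[0,0,0,0,1],[0,0,0,0,1],[0,0,0,0,1],[0,0,0,0,1]])

```text
clock: 12.3
tool_pos: [557.8, 177.9, 53.4]
ee_rot: [-3.117, -0.396, -0.0]
ft_force: [0.2, 0.1, -0.0]
opening: 0.5
```

Emit:
apply_moves(plan=[[0,0,0,0,1],[0,0,0,0,1],[0,0,0,0,1],[0,0,0,0,1],[0,0,0,0,1],[0,0,0,0,1],[0,0,0,0,1],[0,0,0,0,1]])

```text
clock: 13.1
tool_pos: [557.8, 177.9, 53.3]
ee_rot: [-3.117, -0.396, 0.0]
ft_force: [-0.3, -0.1, -0.5]
opening: 0.5
```

Run:
```python
from h import *
p=arm.get_state()["tool_pos"]; print(p)
im=arm.read_camera("scene")[:,:,::-1].copy()
print(proj("scene",[[p[0],p[1],p[2]-19]])[0])
cv2.imwrite("pics/near4.png",cv2.resize(im[150:290,300:500],(800,560),interpolation=cv2.INTER_CUBIC))
```

```text
[557.82536493 177.87908459  53.34951391]
[402.87353999 224.86837722]
```

View pics/near4.png

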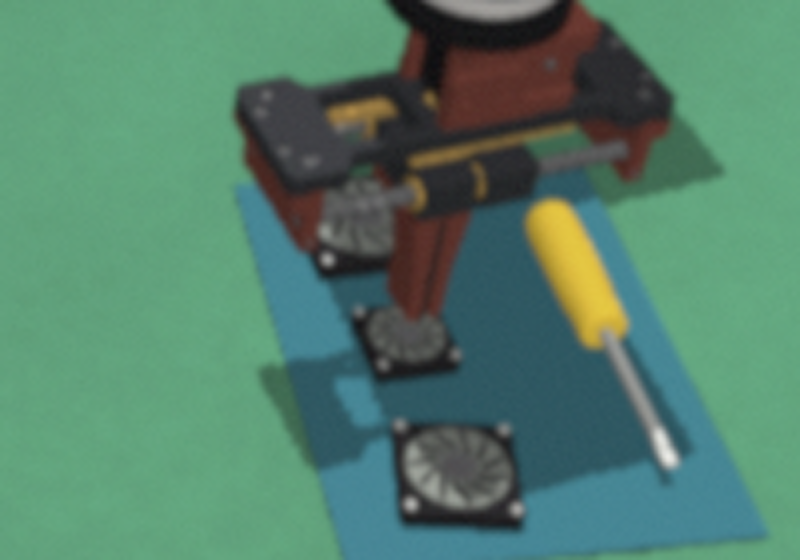

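The fingertips, picture (417,318), point at the small spare's hub, picture (408,334), from about 19 mm up. Nothing has moved, so I'll hand in.

```bash
python3 -c "
from plant import arm
print(arm.job_done()); print(arm.get_state()['clock'])"
```

```text
the job is handed in; nothing more can be done
None
the job is handed in; nothing more can be done
```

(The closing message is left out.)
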